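# Change the gas manifold over from zero air to test gas

## Robot

A 6-joint arm with a two-finger parallel gripper is mounted at the origin on the work surface. World frame = base frame: x ahead of the robot, y to its left, z up, the work surface at z = 0. Lengths are in m, angles in rad, forces in N, time in s.
With the tool pointing down it reaches from about 0.275 to 0.825 m from the base axis. Payload 4.9 kg.
Tool frame: the origin (TCP) lies at the very end of the fingers, on their centre line; the grasp point (between the pads) lies 19 mm behind it (arm.hold_point_z is the z of the grasp point in the tool frame, in m); z points along the fingers, y is the line along which they close (so a half turn about z gives the same grasp; the last joint's range is limited). The gripper opens to 85 mm and grips with 20 to 120 N. Pads are 22 mm wide; open, the fingers measure 114 mm over their backs; the gripper's body (76 mm by 85 mm) begins 54 mm behind the grasp point. The pads swing forward as they close: fully open they stand 13 mm farther back than shut.
Start: joints at [-1.31, 0.326, -0.193, 1.052, 0, 1.437], TCP at [0.212, -0.508, 0.192] pointing down, gripper open.
Joint ranges: [-2.65, 2.65], [-0.97, 1.79], [-1.3, 1.35], [-1.93, 2.1], [-1.47, 1.37], [-3.14, 3.14]. Speed limits (rad/s): [2.57, 2.57, 3.14, 3.14, 3.14, 3.14].

## Interface

Orientations are given as a unit quaternion [w, x, y, z].
In Python, from cell import monitor, get_image, get_calibration, ticket, arm gives the robot as it stands.
- The arm moves only by the shell command python3 -m pendant 'ROWS' [OPENING]. ROWS is JSON, a list of rows, each an object of numbers: "x", "y", "z": the shift along the tool's x, y, z in m; "twist": the turn about the tool's z in degrees. In form: [{"x": .., "y": .., "z": .., "twist": ..}, ...]. A call has 1 to 10 rows; each row shifts and turns the commanded pose from where the row before left it, along the tool's axes as they then stand; what a row does not reach is not made up. A row lasts 1/8 s, in which the tool goes at most 62.5 mm and 10.7 degrees, less where a joint would pass 70% of its speed; a pose out of reach is approached as far as the arm can. A call with a gripper value outside its range is refused whole. OPENING is the finger opening in m, from 0 to 0.0854, set as the call begins (- or left out, the last holds). The fingers move at their own pace and stop on an object; the grip force is fixed at half the most. Time passes only in rows, so rows that do not move let the fingers close. It gives the time, the measured TCP pose, the force, the opening and the grip force at its end, in the units of the state.
- monitor.sense(): the state, without advancing time (a new reading comes with each control period).
- get_image(name): name is "scene" or "top"; returns (picture, depth): 400x640x3 uint8, blue, green, red; 400x640 float32, m along the optical axis (not along the pixel's ray), 0 where there is no reading.
- get_calibration(name): a dict with "mtx" (3x3 intrinsics, pixels), "R" (3x3) and "t" (3): a world point X has camera coordinates R X + t. Camera axes: x right, y down, z forward; pixel columns grow to the right and rows downward; lengths in m; the calibration is good to about 2 mm. A picture is of the moment at which its call begins. get_calibration takes no time and is no camera call.
- ticket.job_done(): hands the job in; it is judged then, once.
The state is a dict: "time_s": time; "qpos": joint angles; "joint_velocities": joint speeds; "effort": joint torques, N m; "tool_pos": TCP position; "tool_rot": TCP orientation; "force": force on the tool from outside, world axes, zero at the start; "wrist_torque": the same for the moment, N m; "finger_gap": opening from 0.0 (shut) to 1.0 (fully open); "grasp_force": force on a finger pad.
Only numpy, scipy, OpenCV 4.12 (cv2) and the standard library are available. Lean on these libraries where they do the work, as an engineer would, in place of code of your own. Each camera call takes 0.05 s, during which the arm holds its last target. There are 200 camera calls.

## Task

The calibration manifold has to be changed over from zero air to test gas. First push the valve with the large round knob, which stands pulled out, fully home; only when it is home, pull the valve with the crossbar handle all the way out to its stop. Leave the third valve, with the small ball knob, pulled out as it is.

Things in the scene. Friction and masses are not known exactly. Their poses are not given: they have to be found in the camera images.
- manifold: Fixed steel base plate 130 x 470 x 15 mm; origin at the centre of its underside, z up, front to -x, turned up to 18 deg from the robot. On it, in any order, stand three grey valve blocks 60 x 60 mm, tops 98 mm up, side by side 100 mm apart between centres. Each has a white knob on a 10 mm level rod that slides out along the plate's -x, home along +x. A dial gauge 135 mm high stands at the +y end.
- disc_knob (a point): Centre of the large round knob (zero air): disc 36 mm across, 18 mm thick, flat face to the robot. 85 mm above the table, 40 mm from its block's face when home, 80 mm when out; its -x is the way out, +x home. Starts out. Travel 40 mm, a stop at each end, over-centre detent: holds at either end, resists up to 6 N, past half-way snaps on to the far end.
- bar_knob (a point): Centre of the crossbar handle (test gas): bar 54 mm long, level, across the rod, 14 x 14 mm in section. 85 mm above the table, 40 mm from its block's face to its centre when home, 80 mm when out; its -x is the way out, +x home. Starts home. Same detent as the round knob. Behind it are 33 mm free when home (26 mm at the rod's 22 mm collar).
- ball_knob (a point): Centre of the third valve's knob, a ball 24 mm in diameter, 85 mm above the table, on the same rod, travel and detent; its -x is the way out, +x home. It starts out and is to be left out.

How it is judged:
By the outcome, as a careful person would: the job done as asked, in the order asked, and still so for the second after the job is handed in, with the robot touching nothing.
It also fails if it takes over 51 s, if anything falls off the work surface, if the arm or the gripper's body presses on something with over 40 N, if the wrist force passes 120 N, or if a joint passes its speed limit or range.

## Working session

There is one attempt and no reset: what is moved stays moved. The work goes in short steps, Python scripts to look and compute and a shell command to move; the robot and the scene stay as the last step left them, time stands still between calls to the robot, and variables do not carry over. Pictures are saved under pics/ and viewed, at most 11 in all, crops included, and the job is handed in when it is done.

```bash
ls; mkdir -p pics; python3 - <<'E'
from cell import monitor,get_image,get_calibration
import cv2,numpy as np
for n in("scene","top"):
    p,d=get_image(n); cv2.imwrite(f"pics/{n}0.png",p); np.save(f"{n}.npy",d)
    c=get_calibration(n); print(n,c)
s=monitor.sense();print(s)
E
```

```text
pics
scene {'mtx': array([[370.45189965,   0.        , 321.55872957],
       [  0.        , 370.45189965, 201.30201375],
       [  0.        ,   0.        ,   1.        ]]), 'R': array([[ 0.79329561,  0.60872435,  0.01169384],
       [ 0.5033193 , -0.64488184, -0.57514963],
       [-0.34256644,  0.46214941, -0.81796464]]), 't': array([-0.52472243, -0.24484773,  0.91053664])}
top {'mtx': array([[518.55724848,   0.        , 324.45893464],
       [  0.        , 518.55724848, 209.7395193 ],
       [  0.        ,   0.        ,   1.        ]]), 'R': array([[-0.01959075, -0.99975239, -0.01055316],
       [-0.994437  ,  0.02057704, -0.10330362],
       [ 0.10349519,  0.00847065, -0.99459388]]), 't': array([0.03624234, 0.61728566, 0.70361277])}
{'time_s': 0.1, 'qpos': array([-1.31021517e+00,  3.26884090e-01, -1.93454862e-01,  1.05201181e+00,
       -3.31352531e-06,  1.43661629e+00]), 'joint_velocities': array([-0.00091034, -0.00063995,  0.0032069 , -0.00152711,  0.00101495,
       -0.0009206 ]), 'effort': array([ 4.11646124e-04, -4.44238973e+01,  2.63038570e+01,  7.87205121e-03,
       -1.69463337e-04,  9.63647210e-06]), 'tool_pos': array([ 0.21139452, -0.50713392,  0.19168341]), 'tool_rot': array([-7.75559458e-04,  9.80583314e-01,  1.96101405e-01, -5.07412335e-05]), 'force': array([ 0.02058673, -0.07953663,  0.2814682 ]), 'wrist_torque': array([ 0.02079158, -0.02559171,  0.03011462]), 'grasp_force': 0.0, 'finger_gap': 0.998551900732162}
```

View pics/top0.png

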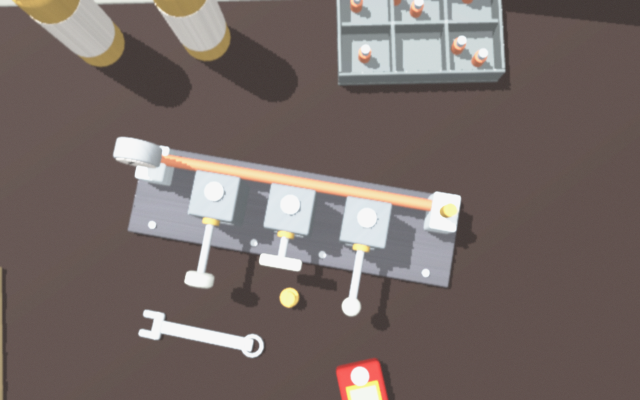

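View pics/scene0.png

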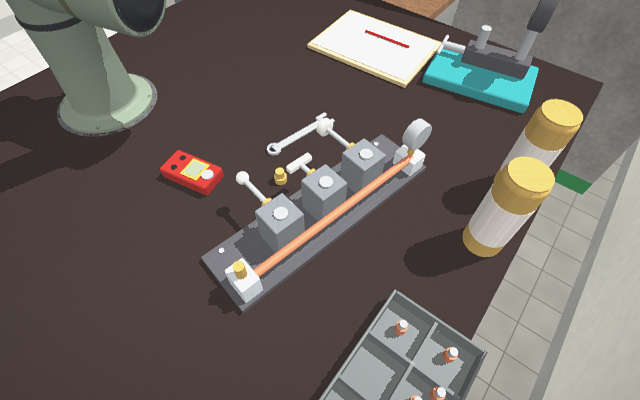

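The top view shows the disc knob at (200,280), the crossbar at (281,262), the ball at (351,307), and the block tops at (214,192), (290,205) and (367,218). A loose yellow cap stands at (289,298) in front of the bar, with a spanner at (200,335). The scene view shows the same layout.

```bash
cat > h.py <<'E'
import numpy as np
from cell import get_calibration
def ray(n,uv,z):
    c=get_calibration(n);R,t=c["R"],c["t"];o=-R.T@t
    d=R.T@np.linalg.inv(c["mtx"])@np.array([*uv,1.]);return o+d*(z-o[2])/d[2]
def pt(n,uv,dep):
    c=get_calibration(n);return c["R"].T@(np.linalg.inv(c["mtx"])@np.array([*uv,1.])*dep-c["t"])
E
python3 - <<'E'
from h import *
import cv2
p=cv2.imread("pics/top0.png");d=np.load("top.npy")
c=get_calibration("top")
u,v=np.meshgrid(range(640),range(400))
P=(np.stack([u,v,np.ones_like(u)],-1)@np.linalg.inv(c["mtx"]).T*d[...,None]-c["t"])@c["R"]
Z=P[...,2]
def patch(n,u0,u1,v0,v1,za,zb):
    m=np.zeros(Z.shape,bool);m[v0:v1,u0:u1]=1;m&=(Z>za)&(Z<zb)&(d>0)
    q=P[m];r=cv2.minAreaRect(np.float32(q[:,:2]));print(n,len(q),q.mean(0).round(4),"zmax",q[:,2].max().round(3),"rect",np.round(r[0],4),np.round(r[1],4),round(r[2],1))
patch("disc",180,218,268,292,.06,.12)
patch("bar",255,305,252,272,.06,.12)
patch("ball",338,362,296,318,.06,.12)
for n,a in(("b1",(185,245,165,225)),("b2",(262,320,180,237)),("b3",(338,394,192,250))): patch(n,*a,.09,.105)
patch("cap",275,302,285,312,.006,.12)
patch("wrench",138,266,305,360,.003,.12)
patch("red",330,390,355,400,.003,.12)
patch("gauge",110,165,130,170,.1,.2)
T=[ray("top",x,.098) for x in((214,192),(290,205),(367,218))]
w=T[0]-T[2];print(T,"yaw",np.degrees(np.arctan2(-w[0],w[1])))
E
```

```text
disc 429 [0.5264 0.1847 0.0979] zmax 0.106 rect [0.5283 0.1872] [0.0363 0.0241] 79.4
bar 486 [0.5461 0.0813 0.092 ] zmax 0.096 rect [0.5487 0.0813] [0.0538 0.0206] 79.0
ball 288 [ 0.4881 -0.0083  0.0934] zmax 0.1 rect [ 0.4876 -0.0081] [0.0235 0.023 ] 25.8
b1 2206 [0.6312 0.1658 0.0989] zmax 0.105 rect [0.6294 0.1672] [0.0604 0.0679] 79.2
b2 2194 [0.6123 0.0685 0.099 ] zmax 0.105 rect [0.6109 0.0693] [0.0602 0.0674] 79.1
b3 2220 [ 0.5934 -0.029   0.099 ] zmax 0.105 rect [ 0.5916 -0.0289] [0.06   0.0671] 79.0
cap 274 [0.4961 0.0763 0.0225] zmax 0.034 rect [0.4953 0.0772] [0.0242 0.0262] 43.7
wrench 1915 [0.4459 0.2071 0.0073] zmax 0.012 rect [0.4474 0.2052] [0.1845 0.0765] 89.0
red 1769 [ 0.3815 -0.0225  0.03  ] zmax 0.037 rect [ 0.3803 -0.0212] [0.0841 0.0609] 89.0
gauge 1111 [0.6859 0.256  0.1268] zmax 0.139 rect [0.6882 0.2613] [0.0547 0.0285] 78.4
[array([0.63716678, 0.16622911, 0.098     ]), array([0.61812322, 0.0676837 , 0.098     ]), array([ 0.59921126, -0.03133077,  0.098     ])] yaw -10.875243958219112
```

```bash
R='' ; python3 -m pendant '[{"x":0.032,"y":-0.0345},{"x":0.032,"y":-0.0345},{"x":0.032,"y":-0.0345},{"x":0.032,"y":-0.0345},{"x":0.032,"y":-0.0345},{"x":0.032,"y":-0.0345},{"x":0.032,"y":-0.0345},{"x":0.032,"y":-0.0345}]' 0
python3 -m pendant '[{"x":0.032,"y":-0.0345},{"x":0.032,"y":-0.0345},{"x":0.032,"y":-0.0345},{"x":0.032,"y":-0.0345},{"x":0.032,"y":-0.0345},{"x":0.032,"y":-0.0345},{"x":0.032,"y":-0.0345},{"x":0.032,"y":-0.0345}]'
python3 -m pendant '[{"twist":-10},{"twist":-10},{"twist":-10},{"twist":-10},{"twist":-10},{"twist":-10},{"twist":-10},{"twist":-10},{"twist":-10},{"twist":-10}]'
python3 -m pendant '[{"twist":-10},{"twist":-10},{"twist":-10},{"twist":-10},{"twist":-6.5},{}]'
cat > st.py <<'E'
from cell import monitor
from h import *
from scipy.spatial.transform import Rotation as Ro
s=monitor.sense();w,x,y,z=s["tool_rot"];R=Ro.from_quat([x,y,z,w]).as_matrix()
a=np.radians(-10.9);ex=np.array([np.cos(a),np.sin(a),0])
print(s["time_s"],s["tool_pos"].round(4),"toolx yaw",np.degrees(np.arctan2(R[1,0],R[0,0])).round(2),"F",s["force"].round(1),"gap",s["finger_gap"],s["qpos"].round(2))
for n,p in dict(disc=(.5285,.187,.07),bar=(.549,.0812,.068)).items(): print(n,"centre in tool",(R.T@(np.array(p)-s["tool_pos"])).round(4))
E
python3 st.py
```

```text
0.1 [ 0.2114 -0.5071  0.1917] toolx yaw 22.62 F [ 0.  -0.1  0.3] gap 0.998551900732162 [-1.31  0.33 -0.19  1.05 -0.    1.44]
disc centre in tool [ 0.5596 -0.5186  0.1226]
bar centre in tool [ 0.5379 -0.4131  0.1244]schema error: expected keys x, y, z, twist
schema error: expected keys x, y, z, twist
schema error: expected keys x, y, z, twist
schema error: expected keys x, y, z, twist
```

```bash
python3 -m pendant '[{"x":0.032,"y":-0.0345,"z":0,"twist":0},{"x":0.032,"y":-0.0345,"z":0,"twist":0},{"x":0.032,"y":-0.0345,"z":0,"twist":0},{"x":0.032,"y":-0.0345,"z":0,"twist":0},{"x":0.032,"y":-0.0345,"z":0,"twist":0},{"x":0.032,"y":-0.0345,"z":0,"twist":0},{"x":0.032,"y":-0.0345,"z":0,"twist":0},{"x":0.032,"y":-0.0345,"z":0,"twist":0}]' 0
python3 -m pendant '[{"x":0.032,"y":-0.0345,"z":0,"twist":0},{"x":0.032,"y":-0.0345,"z":0,"twist":0},{"x":0.032,"y":-0.0345,"z":0,"twist":0},{"x":0.032,"y":-0.0345,"z":0,"twist":0},{"x":0.032,"y":-0.0345,"z":0,"twist":0},{"x":0.032,"y":-0.0345,"z":0,"twist":0},{"x":0.032,"y":-0.0345,"z":0,"twist":0},{"x":0.032,"y":-0.0345,"z":0,"twist":0}]'
python3 -m pendant '[{"x":0,"y":0,"z":0,"twist":-10},{"x":0,"y":0,"z":0,"twist":-10},{"x":0,"y":0,"z":0,"twist":-10},{"x":0,"y":0,"z":0,"twist":-10},{"x":0,"y":0,"z":0,"twist":-10},{"x":0,"y":0,"z":0,"twist":-10},{"x":0,"y":0,"z":0,"twist":-10},{"x":0,"y":0,"z":0,"twist":-10}]'
python3 -m pendant '[{"x":0,"y":0,"z":0,"twist":-10},{"x":0,"y":0,"z":0,"twist":-10},{"x":0,"y":0,"z":0,"twist":-10},{"x":0,"y":0,"z":0,"twist":-10},{"x":0,"y":0,"z":0,"twist":-10},{"x":0,"y":0,"z":0,"twist":-10},{"x":0,"y":0,"z":0,"twist":-6.5},{"x":0,"y":0,"z":0,"twist":0}]'
python3 st.py
```

```text
time_s: 1.1
tool_pos: [0.3418, -0.1529, 0.1923]
tool_rot: [-0.0, 0.981, 0.196, 0.0]
force: [0.2, -0.6, 0.2]
finger_gap: 0.0
grasp_force: 0.0
time_s: 2.1
tool_pos: [0.4719, 0.2003, 0.1921]
tool_rot: [0.0, 0.981, 0.196, -0.0]
force: [0.8, 0.3, -0.0]
finger_gap: -0.001
grasp_force: 0.0
time_s: 3.1
tool_pos: [0.4715, 0.1986, 0.192]
tool_rot: [-0.0, 0.623, 0.782, -0.0]
force: [0.4, 0.1, 0.3]
finger_gap: 0.001
grasp_force: 0.0
time_s: 4.1
tool_pos: [0.4715, 0.1987, 0.1921]
tool_rot: [-0.0, 0.095, 0.995, -0.0]
force: [-0.2, -0.1, 0.0]
finger_gap: 0.001
grasp_force: 0.0
4.1 [0.4715 0.1987 0.1921] toolx yaw 169.04 F [-0.2 -0.1  0. ] gap 0.0014780319237217162 [ 0.25  0.26 -0.29  1.02 -0.    0.45]
disc centre in tool [-0.0582 -0.0006  0.122 ]
bar centre in tool [-0.0985 -0.1005  0.124 ]
```

```bash
python3 -m pendant '[{"x":0,"y":0,"z":0.04,"twist":0},{"x":0,"y":0,"z":0.04,"twist":0},{"x":0,"y":0,"z":0.042,"twist":0},{"x":0,"y":0,"z":0,"twist":0},{"x":-0.015,"y":0,"z":0,"twist":0},{"x":-0.015,"y":0,"z":0,"twist":0}]'
python3 -m pendant '[{"x":-0.01,"y":0,"z":0,"twist":0},{"x":-0.01,"y":0,"z":0,"twist":0}]'
python3 -m pendant '[{"x":-0.008,"y":0,"z":0,"twist":0},{"x":-0.008,"y":0,"z":0,"twist":0}]'
python3 -m pendant '[{"x":-0.005,"y":0,"z":0,"twist":0},{"x":-0.004,"y":0,"z":0,"twist":0},{"x":0,"y":0,"z":0,"twist":0}]'
python3 st.py; python3 - <<'E'
from cell import get_image
import cv2
p,d=get_image("scene");cv2.imwrite("pics/s1.png",cv2.resize(p[80:300,150:450],None,fx=2,fy=2))
E
```

```text
time_s: 4.85
tool_pos: [0.5045, 0.1934, 0.0725]
tool_rot: [0.002, 0.095, 0.995, 0.001]
force: [0.0, -0.0, 0.3]
finger_gap: 0.002
grasp_force: 0.0
time_s: 5.1
tool_pos: [0.5223, 0.1891, 0.071]
tool_rot: [0.001, 0.095, 0.995, 0.0]
force: [-0.9, -0.3, -0.1]
finger_gap: 0.002
grasp_force: 0.0
time_s: 5.35
tool_pos: [0.537, 0.1862, 0.0704]
tool_rot: [-0.0, 0.095, 0.995, -0.0]
force: [-0.7, 0.3, -0.4]
finger_gap: -0.001
grasp_force: 0.0
time_s: 5.72
tool_pos: [0.5456, 0.1846, 0.0703]
tool_rot: [-0.0, 0.095, 0.995, 0.0]
force: [-0.4, -0.4, 0.1]
finger_gap: -0.001
grasp_force: 0.0
5.725 [0.5456 0.1846 0.0703] toolx yaw 169.11 F [-0.4 -0.4  0.1] gap -0.0005219102649805377 [ 0.2   0.48 -0.29  0.8   0.    0.39]
disc centre in tool [ 0.0173 -0.0009  0.0003]
bar centre in tool [-0.0228 -0.1009  0.0023]
```

View pics/s1.png

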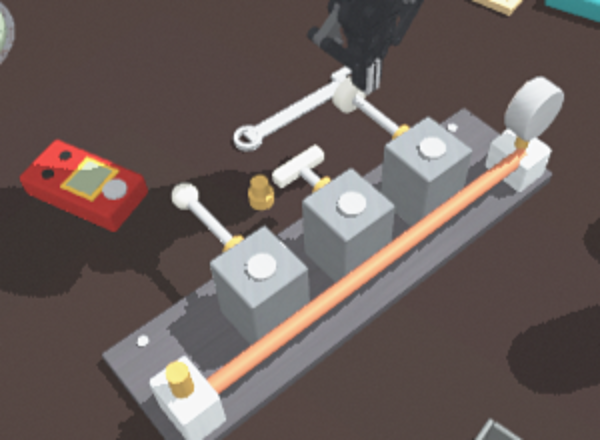

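The disc is still out at (345,97) in the crop. The closed fingers at (370,75) seem to be beside it on the +y side, without contact. I'll check my position with both views.

```bash
python3 - <<'E'
from h import *
import cv2
from cell import get_image,monitor
T=monitor.sense()["tool_pos"]
def proj(n,X):
    c=get_calibration(n);q=c["mtx"]@(c["R"]@np.array(X)+c["t"]);return (q[:2]/q[2]).round(1)
ds=np.load("scene.npy")
for X in((.5285,.187,.085),(.549,.0812,.085),(.491,-.0105,.085),T): print(proj("scene",X),proj("top",X))
print(ds[120:135,325].round(3))
for nm,uv in(("disc",(324,127)),("bar",(299,162)),("ball",(242,177))):print(nm,pt("scene",uv,ds[uv[1],uv[0]]+.005))
p,d=get_image("top");cv2.imwrite("pics/t1.png",cv2.resize(p[140:340,90:390],None,fx=2,fy=2))
E
```

```text
[326.2 127.7] [200.1 276.4]
[300.8 163.9] [281.1 259. ]
[243.6 179.2] [352.5 302.7]
[332.  137.3] [204.7 263.3]
[0.734 0.733 0.731 0.731 0.73  0.731 0.734 0.734 0.735 0.734 0.739 0.741
 0.743 0.749 0.751]
disc [0.52956129 0.17801406 0.09420241]
bar [0.5450903  0.08097596 0.08769409]
ball [ 0.48884811 -0.01110062  0.09027762]
```

View pics/t1.png

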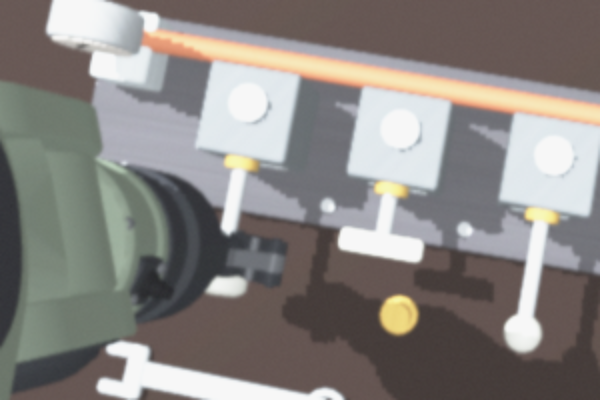

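The disc did not move: it is still at (225,285) in the crop, with the gripper above and beside it. I'll measure where the fingertips really are from the depth.

```bash
python3 - <<'E'
from h import *
import cv2
from cell import get_image
p,d=get_image("scene")
c=get_calibration("scene")
u,v=np.meshgrid(range(640),range(400))
P=(np.stack([u,v,np.ones_like(u)],-1)@np.linalg.inv(c["mtx"]).T*d[...,None]-c["t"])@c["R"]
for vv in range(104,136,2):
    print(vv,[(uu,*(P[vv,uu]*1000).astype(int)) for uu in (320,325,330,334,337,340)])
cv2.imwrite("pics/s2.png",cv2.resize(p[70:170,270:400],None,fx=5,fy=5,interpolation=cv2.INTER_CUBIC))
E
```

```text
104 [(320, np.int64(549), np.int64(137), np.int64(188)), (325, np.int64(537), np.int64(167), np.int64(162)), (330, np.int64(549), np.int64(167), np.int64(169)), (334, np.int64(559), np.int64(166), np.int64(175)), (337, np.int64(551), np.int64(186), np.int64(157)), (340, np.int64(558), np.int64(186), np.int64(161))]
106 [(320, np.int64(548), np.int64(139), np.int64(183)), (325, np.int64(542), np.int64(161), np.int64(165)), (330, np.int64(546), np.int64(171), np.int64(160)), (334, np.int64(555), np.int64(171), np.int64(165)), (337, np.int64(553), np.int64(184), np.int64(155)), (340, np.int64(558), np.int64(186), np.int64(156))]
108 [(320, np.int64(548), np.int64(138), np.int64(179)), (325, np.int64(551), np.int64(150), np.int64(173)), (330, np.int64(549), np.int64(167), np.int64(160)), (334, np.int64(554), np.int64(172), np.int64(159)), (337, np.int64(552), np.int64(185), np.int64(149)), (340, np.int64(557), np.int64(187), np.int64(150))]
110 [(320, np.int64(549), np.int64(137), np.int64(175)), (325, np.int64(551), np.int64(150), np.int64(168)), (330, np.int64(550), np.int64(167), np.i
[... 3224 characters left out ...]
int64(269), np.int64(-1)), (340, np.int64(851), np.int64(-259), np.int64(610))]
132 [(320, np.int64(527), np.int64(168), np.int64(86)), (325, np.int64(531), np.int64(178), np.int64(81)), (330, np.int64(543), np.int64(179), np.int64(87)), (334, np.int64(550), np.int64(182), np.int64(89)), (337, np.int64(503), np.int64(264), np.int64(-1)), (340, np.int64(509), np.int64(269), np.int64(-1))]
134 [(320, np.int64(526), np.int64(169), np.int64(79)), (325, np.int64(531), np.int64(178), np.int64(76)), (330, np.int64(545), np.int64(177), np.int64(85)), (334, np.int64(554), np.int64(177), np.int64(90)), (337, np.int64(558), np.int64(183), np.int64(88)), (340, np.int64(513), np.int64(262), np.int64(0))]
```

View pics/s2.png

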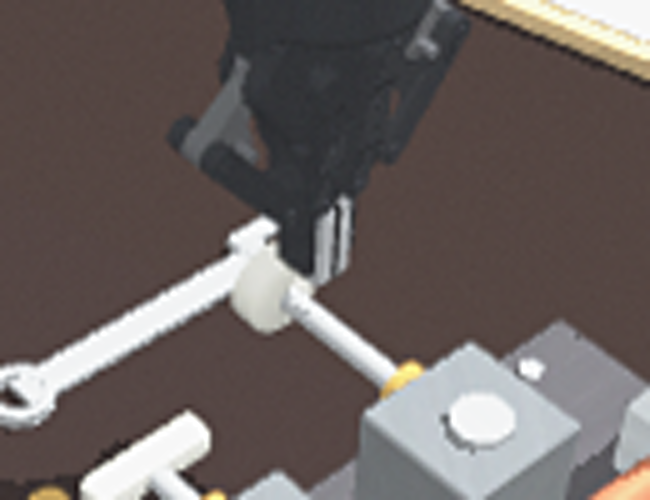

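The closed fingertips really end at about z = 0.114 (pixel (333,126) in the full image), though the TCP reads 0.070. They passed over the disc, so the z reading is about 43 mm low; x and y agree. I'll back off in front of the disc, lower, and check.

```bash
python3 -c "
from cell import arm;print([(k,getattr(arm,k)) for k in dir(arm) if k[0]!='_'])"
python3 -m pendant '[{"x":0.03,"y":0,"z":0,"twist":0},{"x":0.04,"y":0,"z":0,"twist":0},{"x":0,"y":0,"z":0,"twist":0},{"x":0,"y":0,"z":0.015,"twist":0},{"x":0,"y":0,"z":0.015,"twist":0},{"x":0,"y":0,"z":0,"twist":0},{"x":0,"y":0,"z":0,"twist":0}]'
python3 st.py
python3 - <<'E'
from h import *
import cv2
from cell import get_image
p,d=get_image("scene")
c=get_calibration("scene")
u,v=np.meshgrid(range(640),range(400))
P=(np.stack([u,v,np.ones_like(u)],-1)@np.linalg.inv(c["mtx"]).T*d[...,None]-c["t"])@c["R"]
m=(P[...,2]>.03)&(P[...,2]<.2)&(abs(P[...,0]-.477)<.022)&(abs(P[...,1]-.196)<.03)&(d>0)
q=P[m];print(len(q),np.percentile(q[:,2],[0,1,2,5,10]).round(3));lo=q[q[:,2]<np.percentile(q[:,2],15)];print(lo.min(0),lo.max(0))
cv2.imwrite("pics/s3.png",cv2.resize(p[70:170,250:380],None,fx=5,fy=5,interpolation=cv2.INTER_CUBIC))
E
```

```text
[('Unreachable', <class 'cell.Unreachable'>), ('hold_point_z', -0.0187)]
time_s: 6.75
tool_pos: [0.477, 0.1976, 0.04]
tool_rot: [-0.0, 0.095, 0.995, -0.0]
force: [-0.3, 0.1, -0.1]
finger_gap: 0.001
grasp_force: 0.0
6.75 [0.477  0.1976 0.04  ] toolx yaw 169.1 F [-0.3  0.1 -0.1] gap 0.0007344096406267709 [ 0.25  0.42 -0.48  0.66 -0.    0.44]
disc centre in tool [-0.0526 -0.0007 -0.0301]
bar centre in tool [-0.0927 -0.1007 -0.0281]
865 [0.078 0.084 0.086 0.092 0.099]
[0.46715753 0.18118055 0.07823426] [0.48947742 0.20936765 0.10797814]
```

View pics/s3.png

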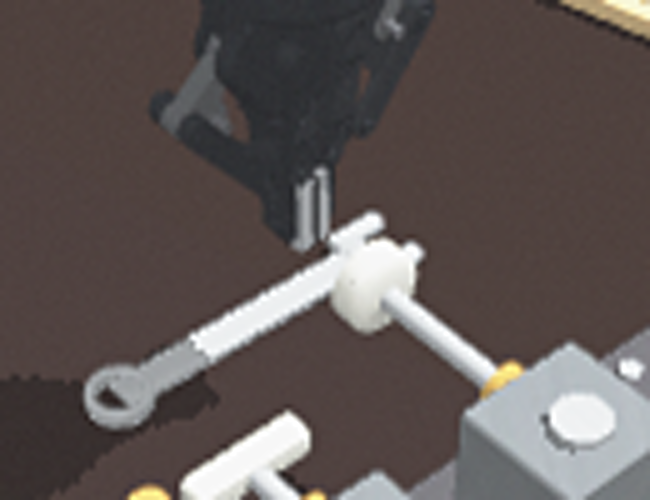

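The fingertips are now in free space in front of the disc, ending at z≈0.08 (crop (300,245)), so the reading is about 40 mm low. Lower 12 mm more and push.

```bash
python3 -m pendant '[{"x":0,"y":0,"z":0.012,"twist":0},{"x":-0.012,"y":0,"z":0,"twist":0},{"x":-0.012,"y":0,"z":0,"twist":0},{"x":0,"y":0,"z":0,"twist":0}]'
python3 -m pendant '[{"x":-0.008,"y":0,"z":0,"twist":0},{"x":-0.008,"y":0,"z":0,"twist":0}]'
python3 -m pendant '[{"x":-0.007,"y":0,"z":0,"twist":0},{"x":-0.007,"y":0,"z":0,"twist":0}]'
python3 -m pendant '[{"x":-0.006,"y":0,"z":0,"twist":0},{"x":-0.005,"y":0,"z":0,"twist":0},{"x":0,"y":0,"z":0,"twist":0}]'
python3 -m pendant '[{"x":-0.004,"y":0,"z":0,"twist":0},{"x":0,"y":0,"z":0,"twist":0}]'
python3 st.py; python3 - <<'E'
from cell import get_image
import cv2
p,d=get_image("scene");cv2.imwrite("pics/s4.png",cv2.resize(p[80:230,230:430],None,fx=3,fy=3))
E
```

```text
time_s: 7.3
tool_pos: [0.5023, 0.1931, 0.0287]
tool_rot: [0.001, 0.095, 0.995, 0.0]
force: [0.7, 0.8, -0.4]
finger_gap: 0.003
grasp_force: 0.0
time_s: 7.55
tool_pos: [0.5142, 0.1904, 0.0283]
tool_rot: [-0.002, 0.095, 0.996, 0.0]
force: [-5.5, 0.7, 4.3]
finger_gap: 0.003
grasp_force: 2.9
time_s: 7.8
tool_pos: [0.5302, 0.1874, 0.0284]
tool_rot: [0.0, 0.095, 0.996, -0.0]
force: [-0.5, -1.1, -0.7]
finger_gap: 0.003
grasp_force: 0.0
time_s: 8.18
tool_pos: [0.5413, 0.1854, 0.0284]
tool_rot: [0.0, 0.095, 0.995, 0.0]
force: [0.2, 0.8, -0.7]
finger_gap: -0.002
grasp_force: 0.0
time_s: 8.43
tool_pos: [0.5446, 0.1848, 0.0283]
tool_rot: [-0.0, 0.095, 0.995, -0.0]
force: [-0.7, 0.3, 0.1]
finger_gap: -0.001
grasp_force: 0.0
8.425 [0.5446 0.1848 0.0283] toolx yaw 169.12 F [-0.7  0.3  0.1] gap -0.0009983836046962154 [ 0.2   0.53 -0.34  0.71  0.    0.39]
disc centre in tool [ 0.0162 -0.0008 -0.0417]
bar centre in tool [-0.0239 -0.1009 -0.0397]
```

View pics/s4.png

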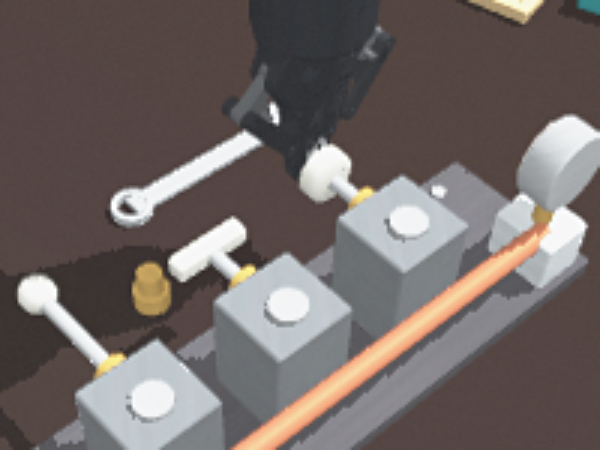

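The disc knob has snapped home: it is close to its block at (325,172). I'll nudge it to confirm the stop, then retreat, lift and go over the bar.

```bash
python3 -m pendant '[{"x":-0.004,"y":0,"z":0,"twist":0},{"x":0,"y":0,"z":0,"twist":0}]'
python3 -m pendant '[{"x":-0.002,"y":0,"z":0,"twist":0},{"x":0,"y":0,"z":0,"twist":0}]'
python3 -m pendant '[{"x":0.02,"y":0,"z":0,"twist":0},{"x":0.016,"y":0,"z":0,"twist":0},{"x":0,"y":0,"z":-0.045,"twist":0},{"x":0,"y":0,"z":-0.045,"twist":0},{"x":0,"y":-0.05,"z":0,"twist":0},{"x":0,"y":-0.051,"z":0,"twist":0},{"x":-0.035,"y":0,"z":0,"twist":0},{"x":-0.04,"y":0,"z":0,"twist":0},{"x":0,"y":0,"z":0,"twist":0},{"x":0,"y":0,"z":0,"twist":0}]' 0.024
python3 st.py; python3 - <<'E'
from cell import get_image
import cv2,numpy as np
p,d=get_image("scene");cv2.imwrite("pics/s5.png",cv2.resize(p[60:210,230:430],None,fx=3,fy=3))
E
```

```text
time_s: 8.72
tool_pos: [0.5444, 0.1848, 0.0282]
tool_rot: [-0.004, 0.094, 0.996, 0.0]
force: [-10.9, 3.1, 8.9]
finger_gap: 0.006
grasp_force: 5.1
time_s: 8.98
tool_pos: [0.5442, 0.1848, 0.0281]
tool_rot: [-0.005, 0.094, 0.996, 0.001]
force: [-15.7, 3.3, 12.8]
finger_gap: -0.004
grasp_force: 7.7
time_s: 10.22
tool_pos: [0.5687, 0.0772, 0.118]
tool_rot: [-0.001, 0.095, 0.996, -0.0]
force: [0.3, -0.6, -0.1]
finger_gap: 0.281
grasp_force: 0.0
10.225 [0.5687 0.0772 0.118 ] toolx yaw 169.13 F [ 0.3 -0.6 -0.1] gap 0.28074071123486954 [ 0.01  0.43 -0.24  0.9   0.    0.2 ]
disc centre in tool [0.0602 0.1002 0.0481]
bar centre in tool [0.0201 0.0002 0.05  ]
```

View pics/s5.png

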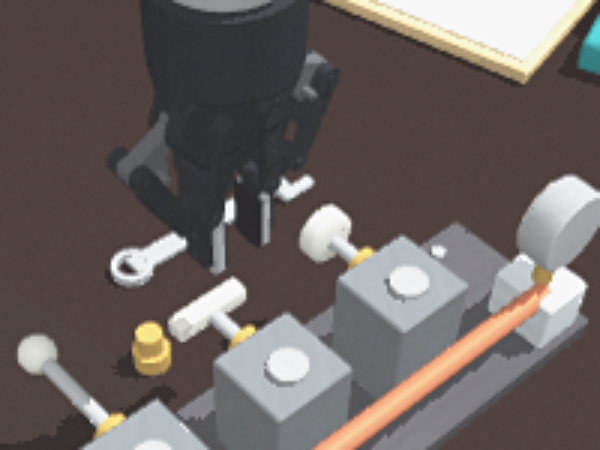

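The stop is confirmed: the force rises to 16 N and the tool goes no further. The picture shows the open fingers at (215,265) and (260,240), above and behind the crossbar at (207,305). Now down slowly, watching the force.

```bash
python3 -m pendant '[{"x":-0.002,"y":0,"z":0.03,"twist":0},{"x":0,"y":0,"z":0.025,"twist":0},{"x":0,"y":0,"z":0.007,"twist":0},{"x":0,"y":0,"z":0.005,"twist":0},{"x":0,"y":0,"z":0.003,"twist":0},{"x":0,"y":0,"z":0,"twist":0}]'
python3 -m pendant '[{"x":0,"y":0,"z":0.003,"twist":0},{"x":0,"y":0,"z":0.003,"twist":0},{"x":0,"y":0,"z":0,"twist":0}]'; python3 st.py;python3 - <<'E'
from cell import get_image
import cv2,numpy as np
p,d=get_image("scene");cv2.imwrite("pics/s6.png",cv2.resize(p[90:200,240:400],None,fx=4,fy=4))
E
```

```text
time_s: 11.02
tool_pos: [0.572, 0.0768, 0.0489]
tool_rot: [0.0, 0.095, 0.995, 0.0]
force: [-0.5, -0.3, 0.3]
finger_gap: 0.283
grasp_force: 0.0
time_s: 11.4
tool_pos: [0.5714, 0.0767, 0.0421]
tool_rot: [-0.0, 0.095, 0.995, -0.0]
force: [-0.4, -0.0, 0.2]
finger_gap: 0.285
grasp_force: 0.0
11.4 [0.5714 0.0767 0.0421] toolx yaw 169.11 F [-0.4 -0.   0.2] gap 0.2849038021487769 [ 0.01  0.51 -0.32  0.74 -0.    0.2 ]
disc centre in tool [ 0.063   0.1002 -0.0279]
bar centre in tool [ 0.0229  0.0002 -0.0259]
```

View pics/s6.png

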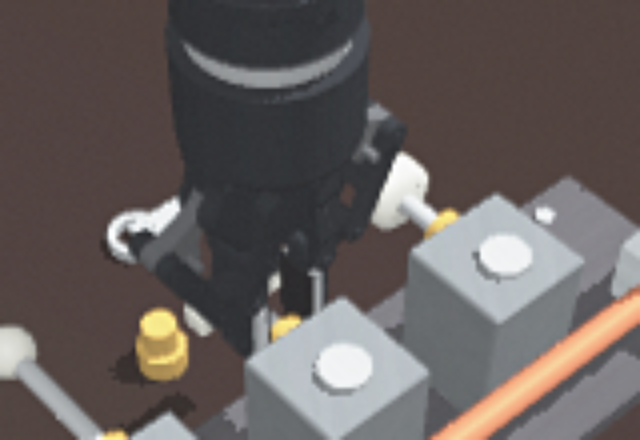

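The fingers are either side of the rod, between the crossbar and its block (crop (262,330) and (317,290)), with no contact. Down to depth and pull.

```bash
python3 -m pendant '[{"x":0,"y":0,"z":0.005,"twist":0},{"x":0,"y":0,"z":0.005,"twist":0},{"x":0,"y":0,"z":0.005,"twist":0},{"x":0,"y":0,"z":0,"twist":0}]'
python3 -m pendant '[{"x":0.006,"y":0,"z":0,"twist":0},{"x":0.006,"y":0,"z":0,"twist":0},{"x":0,"y":0,"z":0,"twist":0}]'
python3 -m pendant '[{"x":0.006,"y":0,"z":0,"twist":0},{"x":0.006,"y":0,"z":0,"twist":0},{"x":0.006,"y":0,"z":0,"twist":0},{"x":0,"y":0,"z":0,"twist":0}]'
python3 -m pendant '[{"x":0.005,"y":0,"z":0,"twist":0},{"x":0.004,"y":0,"z":0,"twist":0},{"x":0,"y":0,"z":0,"twist":0}]'
python3 -m pendant '[{"x":0.004,"y":0,"z":0,"twist":0},{"x":0,"y":0,"z":0,"twist":0}]'
python3 -m pendant '[{"x":0.003,"y":0,"z":0,"twist":0},{"x":0,"y":0,"z":0,"twist":0}]'; python3 st.py
```

```text
time_s: 11.95
tool_pos: [0.5711, 0.0767, 0.0267]
tool_rot: [-0.001, 0.095, 0.995, -0.0]
force: [-0.0, 0.3, 0.6]
finger_gap: 0.279
grasp_force: 0.0
time_s: 12.32
tool_pos: [0.5604, 0.0789, 0.0277]
tool_rot: [0.001, 0.095, 0.995, -0.0]
force: [2.3, -0.3, -3.3]
finger_gap: 0.276
grasp_force: 1.6
time_s: 12.82
tool_pos: [0.5409, 0.0827, 0.0274]
tool_rot: [-0.001, 0.095, 0.996, 0.0]
force: [0.1, 0.4, 0.7]
finger_gap: 0.281
grasp_force: 0.0
time_s: 13.2
tool_pos: [0.5326, 0.0842, 0.0273]
tool_rot: [-0.0, 0.095, 0.996, -0.0]
force: [0.7, 0.4, 0.8]
finger_gap: 0.286
grasp_force: 0.0
time_s: 13.45
tool_pos: [0.5289, 0.0849, 0.0273]
tool_rot: [-0.0, 0.095, 0.995, 0.0]
force: [-0.1, -0.1, -0.2]
finger_gap: 0.283
grasp_force: 0.0
time_s: 13.7
tool_pos: [0.5261, 0.0855, 0.0273]
tool_rot: [-0.0, 0.095, 0.995, -0.0]
force: [0.2, 0.2, -0.6]
finger_gap: 0.276
grasp_force: 0.0
13.7 [0.5261 0.0855 0.0273] toolx yaw 169.12 F [ 0.2  0.2 -0.6] gap 0.27568345284889895 [ 0.02  0.47 -0.45  0.65  0.    0.21]
disc centre in tool [ 0.0168  0.1002 -0.0427]
bar centre in tool [-0.0233  0.0001 -0.0407]
```

```bash
python3 -m pendant '[{"x":0.003,"y":0,"z":0,"twist":0},{"x":0,"y":0,"z":0,"twist":0}]'
python3 -m pendant '[{"x":0.003,"y":0,"z":0,"twist":0},{"x":0,"y":0,"z":0,"twist":0}]'; python3 -c "
from cell import get_image
import cv2
p,d=get_image('scene');cv2.imwrite('pics/s7.png',cv2.resize(p[80:230,230:430],None,fx=3,fy=3))"
```

```text
time_s: 13.95
tool_pos: [0.5232, 0.086, 0.0274]
tool_rot: [-0.0, 0.095, 0.996, -0.0]
force: [-0.7, -0.8, -0.8]
finger_gap: 0.283
grasp_force: 0.0
time_s: 14.2
tool_pos: [0.5226, 0.0861, 0.0277]
tool_rot: [0.002, 0.095, 0.995, -0.0]
force: [4.7, -0.8, -3.5]
finger_gap: 0.28
grasp_force: 2.5
```

View pics/s7.png

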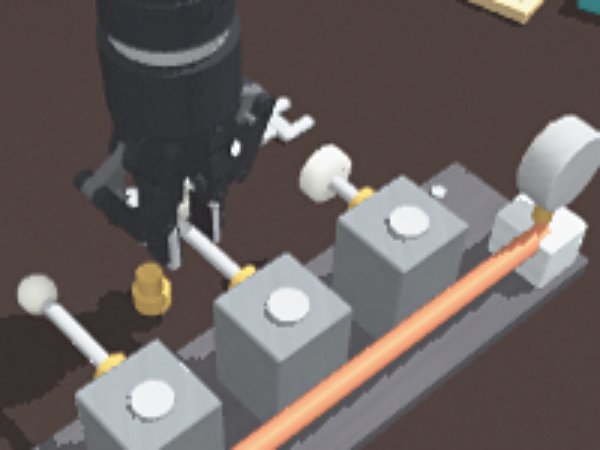

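The bar is out to its stop: the rod is fully extended and the force rises. The disc is still home and the ball still out. Ease off, lift clear and verify numerically.

```bash
python3 -m pendant '[{"x":-0.006,"y":0,"z":0,"twist":0},{"x":-0.006,"y":0,"z":0,"twist":0},{"x":0,"y":0,"z":0,"twist":0},{"x":0,"y":0,"z":-0.02,"twist":0},{"x":0,"y":0,"z":-0.04,"twist":0},{"x":0,"y":0,"z":-0.05,"twist":0},{"x":0,"y":0,"z":-0.05,"twist":0},{"x":0,"y":0,"z":0,"twist":0}]'
python3 -m pendant '[{"x":0,"y":-0.05,"z":0,"twist":0},{"x":0,"y":-0.05,"z":0,"twist":0},{"x":0,"y":-0.05,"z":0,"twist":0},{"x":0,"y":-0.05,"z":0,"twist":0},{"x":0,"y":-0.05,"z":0,"twist":0},{"x":0,"y":0,"z":0,"twist":0}]'
python3 - <<'E'
from cell import get_image
from h import *
import cv2
p,d=get_image("top");cv2.imwrite("pics/t2.png",p)
c=get_calibration("top");u,v=np.meshgrid(range(640),range(400))
P=(np.stack([u,v,np.ones_like(u)],-1)@np.linalg.inv(c["mtx"]).T*d[...,None]-c["t"])@c["R"]
a=np.radians(-10.9);ex=np.array([np.cos(a),np.sin(a)]);ey=np.array([-ex[1],ex[0]])
Q=P[...,:2]-np.array([.6175,.0677]);X=Q@ex;Y=Q@ey
for n,y0 in(("disc",.1),("bar",0),("ball",-.1)):
    m=(abs(Y-y0)<.04)&(X<-.035)&(P[...,2]>.072)&(P[...,2]<.115)&(d>0)
    w=m&(abs(Y-y0)>.008)&(X<-.05);print(n,"X min",X[m].min().round(4),"knob mean X",X[w].mean().round(4))
E
```

```text
time_s: 15.25
tool_pos: [0.5351, 0.0845, 0.1916]
tool_rot: [0.004, 0.095, 0.995, 0.001]
force: [-0.1, 0.2, 0.4]
finger_gap: 0.283
grasp_force: 0.0
time_s: 16.0
tool_pos: [0.4839, -0.1637, 0.1862]
tool_rot: [-0.001, 0.097, 0.995, 0.0]
force: [-0.2, 0.1, -0.1]
finger_gap: 0.281
grasp_force: 0.0
disc X min -0.0822 knob mean X -0.0731
bar X min -0.1206 knob mean X -0.1131
ball X min -0.1255 knob mean X -0.1134
```

View pics/t2.png

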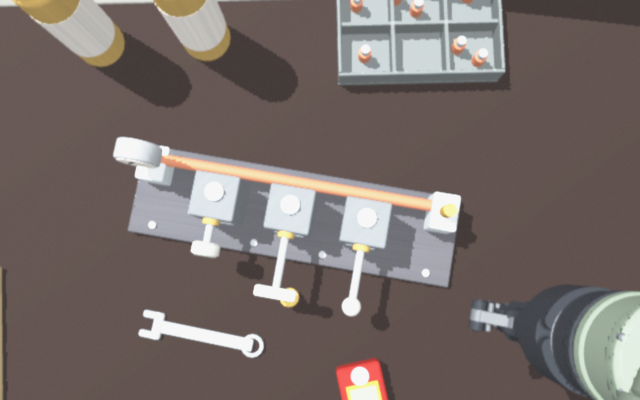

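The disc is home at (206,249), the bar is out at (275,293), the ball is still out at (351,307), and the robot is clear.

```bash
python3 -c "
from cell import ticket;print(ticket.job_done())"
```

```text
the job is handed in; nothing more can be done
None
```

The job is handed in: the disc valve was pushed fully home first, then the crossbar valve pulled out to its stop, with the ball valve left out and the arm clear, at about 16 s of the 51 s allowed.

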